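# Load a parts bin into its slide-in bay

## Robot

A 6-joint arm with a two-finger parallel gripper is mounted at the origin on the work surface. World frame = base frame: x ahead of the robot, y to its left, z up, the work surface at z = 0. Lengths are in m, angles in rad, forces in N, time in s.
With the tool pointing down it reaches from about 0.35 to 0.975 m from the base axis. Payload 4.9 kg.
Tool frame: the origin (TCP) lies at the very end of the fingers, on their centre line; the grasp point (between the pads) lies 19 mm behind it; x points along the fingers, z is the direction in which the jaws open and shut, and the axes are right-handed (so a half turn about x gives the same grasp; the last joint's range is limited). The gripper opens to 85 mm and grips with 20 to 120 N. Pads are 22 mm wide; open, the fingers measure 114 mm over their backs; the gripper's body (76 mm by 85 mm) begins 54 mm behind the grasp point. The pads swing forward as they close: fully open they stand 13 mm farther back than shut.
Start: joints at [-1.312, 0.053, 1.613, -0, 1.476, -0.119], TCP at [0.231, -0.581, 0.231] pointing down, gripper open.
Joint ranges: [-3.01, 3.01], [-1.01, 2.22], [0.06, 2.58], [-1.02, 4.17], [0.09, 2.62], [-3.14, 3.14]. Speed limits (rad/s): [2.57, 2.57, 3.14, 3.14, 3.14, 3.14].

## Interface

Orientations are given as a rotation vector (axis times angle).
In Python, from station import ctrl, imaging gives the robot as it stands. The module is installed in compiled form; this text tells all that it offers.
- The arm moves only by the shell command python3 -m jog 'ROWS' [FORCE]. ROWS is JSON, a list that holds one entry, the list of rows, each a list of 5 numbers: the shift along the tool's x, y, z in m, then the turn about the tool's x in rad, then the closure, from -1 (fully open) to 1 (shut). A call has 1 to 12 rows; each row is the pose to reach, as a shift and turn from the pose measured when the call began, along the tool's axes at that moment; what a row does not reach only later rows make up. A row lasts 1/10 s, in which the tool goes at most 50 mm and 8.59 degrees, less where a joint would pass 70% of its speed; a pose out of reach is approached as far as the arm can. A call with a gripper value outside its range is refused whole. The fingers move at their own pace and stop on an object; FORCE is the grip in N (left out, the last holds). Time passes only in rows, so rows that repeat a pose let the fingers close. It gives the time, the measured TCP pose, the force and the opening at its end, in the units of the state.
- ctrl.get_obs(): the state, without advancing time (a new reading comes with each control period).
- imaging.get_image(name): name is "scene" or "side" or "wrist"; returns a dict with "color" (480x640x3 uint8, red, green, blue), "intrinsics" (3x3 intrinsics, pixels), "R" (3x3) and "t" (3): a world point X has camera coordinates R X + t. Camera axes: x right, y down, z forward; pixel columns grow to the right and rows downward; lengths in m; the calibration is good to about 2 mm. The wrist camera is an equidistant fisheye: a pixel r from the principal point sees the ray r / f radians off the axis. A picture is of the moment at which its call begins. There is no depth.
- ctrl.finish_job(): hands the job in, once; it reports no verdict.
The state is a dict: "t": time; "q": joint angles; "dq": joint speeds; "effort": joint torques, N m; "tool_pos": TCP position; "tool_rot": TCP orientation; "contact_force": force on the tool from outside, world axes, zero at the start; "wrist_torque": the same for the moment, N m; "opening": finger opening in m.
Only numpy, scipy, OpenCV 4.12 (cv2) and the standard library are available. Lean on these libraries where they do the work, as an engineer would, in place of code of your own. Each camera call takes 0.05 s, during which the arm holds its last target.

## Task

Take the parts bin that stands on a T-shaped runner, feed its runner, narrow nose first, into the open end of the bay's slide track and slide it all the way home, so that it holds the stop plunger hidden in the bay fully pressed in. Feel for the stop, which is set at a different depth each time: do not ram the bin or force it in the track (stay below about 25 N). Let go, and leave the other things on the bench where they are.

Things in the scene. Friction and masses are not known exactly. Their poses are not given: they have to be found in the camera images.
- bin_centre (a point): Centre of the tub of the loose bin to load (0.3-0.6 kg), 42.5 mm above its runner's underside; x to its nose, z up. Amber open tub 130 long (x) x 56 wide x 45 high, walls 4 mm; rim 65 mm, underside 20 mm above the runner's underside. Starts upright on the bench, x roughly to the robot's left (up to 0.35 rad off). Grip it across the 56 mm. A bystander tub looks alike but has no runner.
- runner_nose (a point): Front end of the bin's dark steel T-runner, 85 mm ahead of the tub's centre (20 mm beyond the tub's front), 4 mm above the runner's underside; axes as the bin's. Foot 40 mm wide, 8 thick, from 60 mm behind to 70 mm ahead of the tub's centre, then a nose 32 wide, 5 thick (underside 1.5 mm higher) for 15 mm. Neck between foot and tub: 16 wide, 12 high.
- bay: Fixed steel slide track. Origin at bench level on the centre line at the mouth, where the lips begin; x along the track inwards (roughly to the robot's left), z up. Channel floor 12 mm above the bench; before the mouth, from x=-40 to 0 mm, it is an open apron 56 mm wide without walls. From x=0: channel 44 wide, 10 high inside under two 5 mm lips (top 27 mm), slot 20 mm wide.
- bay_face (a point): Front edge of the sheet-metal bay over the track, 131 mm in from the mouth, at bench level; axes as the track's. Bay 84 mm wide (76 inside: no room for fingers beside the bin), ceiling 90, top 94 mm above the bench, 115 mm deep. With the runner in the track the tub's centre is 54.5 mm and its rim 77 mm above the bench; play 2 mm each side and above. Sliding takes about 1 to 5 N.
- plunger (a joint): Travel of the stop plunger hidden in the bay, facing the tub's front wall: 0 out, 0.010 m fully in, against a solid stop. Its spring is weak (under 0.6 N): only the solid stop is felt, and a bin let go stays. The stop's depth is set anew within 40 mm: home, the tub's centre is 110 to 150 mm past the mouth and its rear end stands 46 to 86 mm out of the bay, free to be pushed from behind.
- plain_bin: Bystander: amber tub of 130 x 56 x 45 mm without a runner, flat on the bench; origin at the centre of its underside, x along its length.
- wrench: Bystander: steel wrench, 150 mm, lying flat.
- screwdriver: Bystander: screwdriver, 190 mm, lying.
- torch: Bystander: black pocket torch, 145 mm long, 38 mm thick, lying.
- carton: Bystander: closed cardboard carton, 90 x 60 x 40 mm.
- tape_roll: Bystander: grey tape roll lying flat, 90 mm across, 25 mm high.
There are look-alikes about, which are no part of the job. Leave any purple look-alike of the part that bears bin_centre alone.

How it is judged:
On the way, in this order (a step that is already met when the one before it is completed fails the run):
1. the runner's nose has entered the mouth of the track, under the lips (x of bin_centre in the frame of bay between -0.07 and 0.08 m and y of bin_centre in the frame of bay between -0.008 and 0.008 m and z of bin_centre in the frame of bay between 0.048 and 0.061 m and angle between the x axis of bin_centre and the x axis of bay, either way round below 0.12 rad and x of runner_nose in the frame of bay above 0.015 m), for 0.1 s.
2. the bin is home and presses the plunger in (value of joint plunger above 0.008 m), for 0.2 s.
At the end, for the whole second after the job is handed in: The bin rests in the track, upright and in line with it (sideways within 6 mm, 0.08 rad), nose first, its centre more than 100 mm past the mouth, released and still, and holds the plunger pressed in by at least 7.5 of its 10 mm (value of joint plunger above 0.0075 m and x of bin_centre in the frame of bay above 0.1 m and y of bin_centre in the frame of bay between -0.006 and 0.006 m and z of bin_centre in the frame of bay between 0.05 and 0.059 m and angle between the x axis of bin_centre and the x axis of bay, either way round below 0.08 rad and angle between bin_centre's own z axis and vertical below 0.08 rad and linear speed of bin below 0.01 m/s and x of runner_nose in the frame of bay above 0.185 m); the robot touches nothing.
It fails at once if the bin is rammed against the stop or forced in the track (over 35 N between them) (contact force between bin and bay above 35 N).
It fails at once if a bystander is shifted by more than 30 mm (distance of any of plain_bin, wrench, screwdriver, torch, carton, tape_roll from where it was at the start of the episode above 0.03 m).
It also fails if it takes over 69 s, if anything falls off the work surface, if the arm or the gripper's body presses on something with over 40 N, if the wrist force passes 120 N, or if a joint passes its speed limit or range.

## Working session

There is one attempt and no reset: what is moved stays moved. The work goes in short steps, Python scripts to look and compute and a shell command to move; the robot and the scene stay as the last step left them, time stands still between calls to the robot, and variables do not carry over. Pictures are saved under pics/ and viewed, and the job is handed in when it is done.

```bash
mkdir -p pics
python3 - <<'E'
from station import ctrl, imaging
import cv2, numpy as np
np.set_printoptions(precision=4,suppress=True)
print(ctrl.get_obs())
for n in ("scene","side","wrist"):
    d=imaging.get_image(n); cv2.imwrite(f"pics/{n}0.png",d["color"][:,:,::-1]); np.savez(f"pics/{n}0.npz",**d)
    print(n,d["intrinsics"],d["R"],d["t"], -d["R"].T@d["t"])
E
```

```text
{'t': 0.0, 'q': array([-1.312 ,  0.0534,  1.6143, -0.    ,  1.476 , -0.119 ]), 'dq': array([ 0.0007,  0.0001,  0.0011, -0.0017, -0.001 , -0.0013]), 'effort': array([  0.0015, -39.3687, -37.0174,   0.    ,   0.0072,  -0.    ]), 'tool_pos': array([ 0.2304, -0.5803,  0.2301]), 'tool_rot': array([ 0.9278,  1.3662, -0.9256]), 'contact_force': array([ 0.5384, -0.0921, -0.3796]), 'wrist_torque': array([ 0.0155,  0.0202, -0.0345]), 'opening': 0.08545462951101361}
scene [[549.7666   0.     316.2983]
 [  0.     549.7666 243.1887]
 [  0.       0.       1.    ]] [[ 0.677   0.7359 -0.004 ]
 [ 0.4099 -0.3817 -0.8284]
 [-0.6112  0.5592 -0.5601]] [-0.2097 -0.2313  1.6517] [ 1.2464 -0.8576  0.7326]
side [[505.2479   0.     315.812 ]
 [  0.     505.2479 238.0156]
 [  0.       0.       1.    ]] [[ 0.992  -0.1244 -0.0201]
 [-0.106  -0.737  -0.6676]
 [ 0.0682  0.6644 -0.7443]] [-0.5262 -0.0492  1.3715] [ 0.4232 -1.013   0.9773]
wrist [[371.6483   0.     318.4184]
 [  0.     371.6483 239.4224]
 [  0.       0.       1.    ]] [[ 0.369  -0.9294 -0.0012]
 [-0.8818 -0.3505  0.3157]
 [-0.2938 -0.1154 -0.9489]] [-0.6232 -0.0415  0.38  ] [ 0.3051 -0.5499  0.3729]
```

View pics/scene0.png

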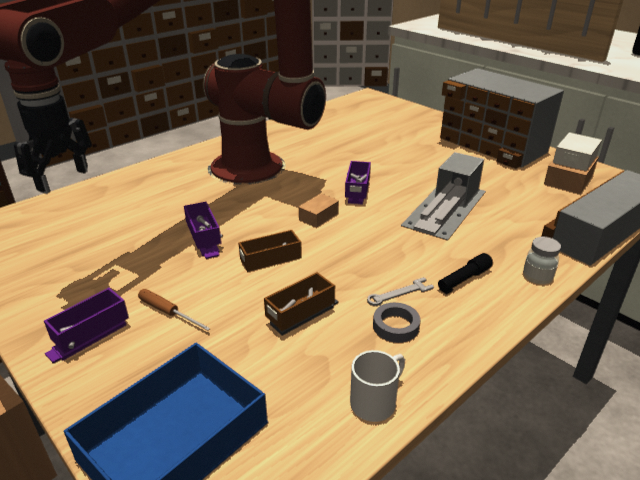

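View pics/side0.png

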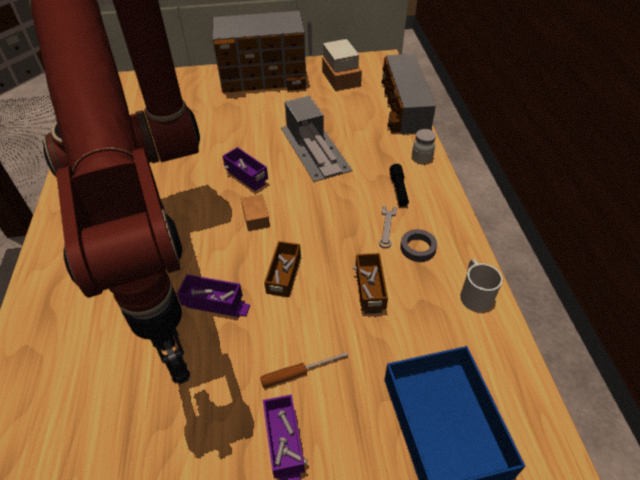

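View pics/wrist0.png

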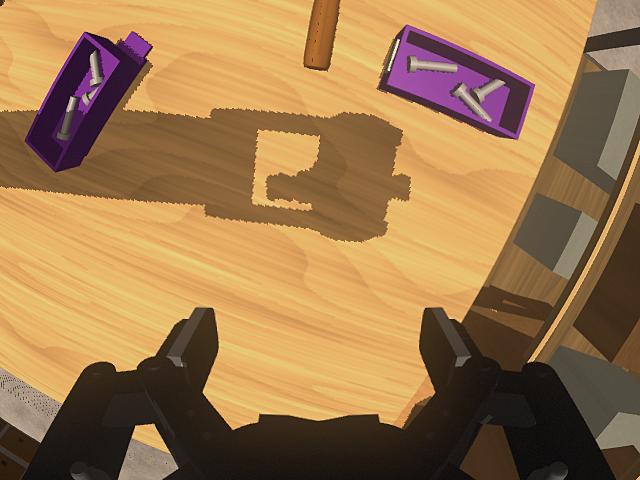

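The scene view shows two amber tubs, at about (270,250) and (300,303). The bay is at (450,195). I'll zoom in to see which tub has the runner.

Run:
```python
import cv2, numpy as np
a=cv2.imread("pics/scene0.png"); b=cv2.imread("pics/side0.png")
def g(x): return np.clip(255*(x/255.)**0.5,0,255).astype(np.uint8)
c=cv2.resize(g(a[215:345,220:350]),(400,400),interpolation=cv2.INTER_CUBIC)
d=cv2.resize(g(b[230:330,250:400]),(400,267),interpolation=cv2.INTER_CUBIC)
e=cv2.resize(g(a[140:240,395:505]),(400,364),interpolation=cv2.INTER_CUBIC)
f=cv2.resize(g(b[90:190,270:370]),(400,400),interpolation=cv2.INTER_CUBIC)
im=np.zeros((800,800,3),np.uint8)
im[:400,:400]=c; im[:267,400:]=d; im[400:764,:400]=e; im[400:,400:]=f
cv2.imwrite("pics/zoom0.png",cv2.resize(im,(600,600)))
```

```text
(no output)
```

View pics/zoom0.png

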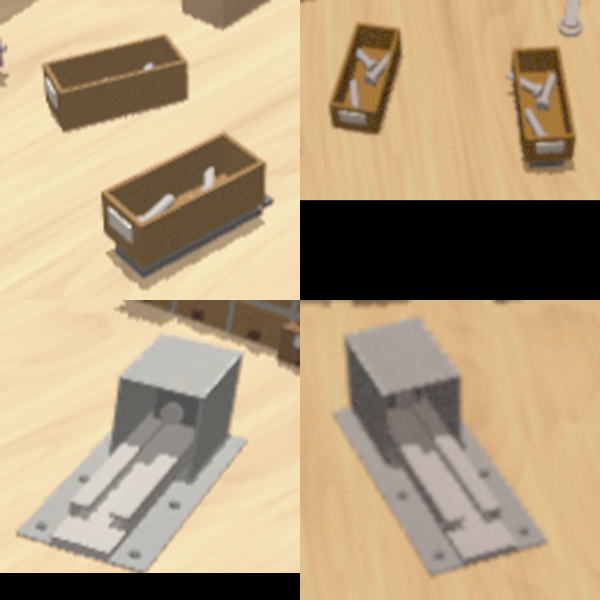

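The lower tub at scene (300,303) has the dark runner, with its nose pointing away from the scene camera. I'll pick corners from larger zooms.

```bash
cat > h.py <<'E'
import cv2, numpy as np
np.set_printoptions(precision=4,suppress=True)
def load(n): return dict(np.load(f"pics/{n}.npz"))
def zoom(n,x0,y0,w,s,out,h=None):
    h=h or w
    c=cv2.imread(f"pics/{n}.png")[y0:y0+h,x0:x0+w]
    c=np.clip(255*(c/255.)**0.5,0,255).astype(np.uint8)
    c=cv2.resize(c,(w*s,h*s),interpolation=cv2.INTER_CUBIC)
    for k in range(0,w,10):
        cv2.line(c,(k*s,0),(k*s,6),(0,0,255),1); cv2.putText(c,str(x0+k),(k*s,18),0,.35,(0,0,255),1)
    for k in range(0,h,10):
        cv2.line(c,(0,k*s),(6,k*s),(0,0,255),1); cv2.putText(c,str(y0+k),(8,k*s+4),0,.35,(0,0,255),1)
    cv2.imwrite(f"pics/{out}.png",c)
def ray(d,u,v,fish=False):
    K=d["intrinsics"]; x=(u-K[0,2])/K[0,0]; y=(v-K[1,2])/K[1,1]
    if fish:
        r=np.hypot(x,y); 
        p=np.array([np.sin(r)*x/max(r,1e-9),np.sin(r)*y/max(r,1e-9),np.cos(r)])
    else: p=np.array([x,y,1.])
    w=d["R"].T@p; return -d["R"].T@d["t"], w/np.linalg.norm(w)
def onz(d,uv,z,fish=False):
    o=[]
    for u,v in uv:
        c,w=ray(d,u,v,fish); o.append(c+w*(z-c[2])/w[2])
    return np.array(o)
def tri(rs):
    A=np.zeros((3,3));b=np.zeros(3)
    for c,w in rs:
        M=np.eye(3)-np.outer(w,w);A+=M;b+=M@c
    return np.linalg.solve(A,b)
E
python3 -c "
from h import *
zoom('scene0',255,265,90,6,'z1',75);zoom('side0',345,245,60,8,'z2',75);zoom('scene0',395,145,100,6,'z3',95);zoom('side0',275,90,80,7,'z4',95)"
```

```text
(no output)
```

View pics/z1.png

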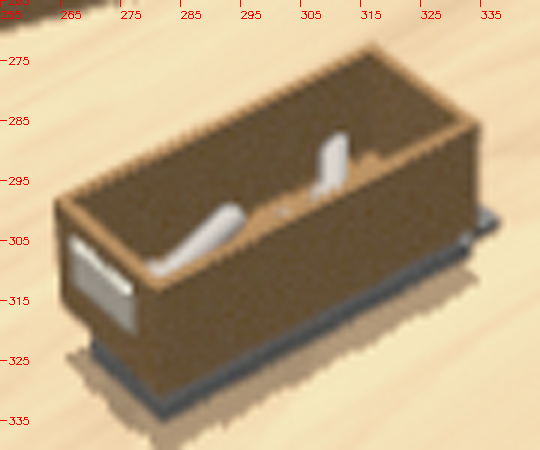

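View pics/z2.png

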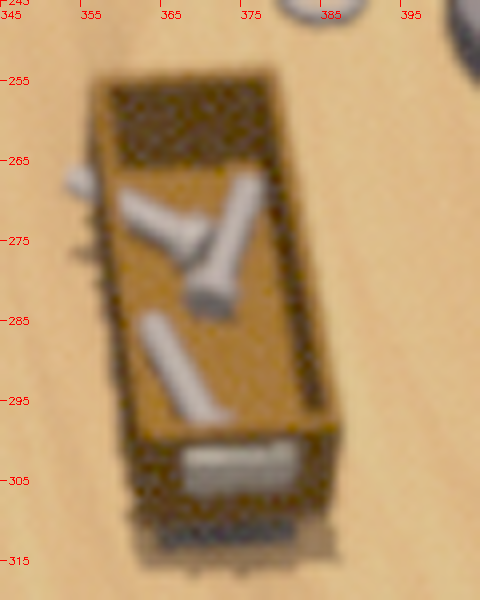

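View pics/z3.png

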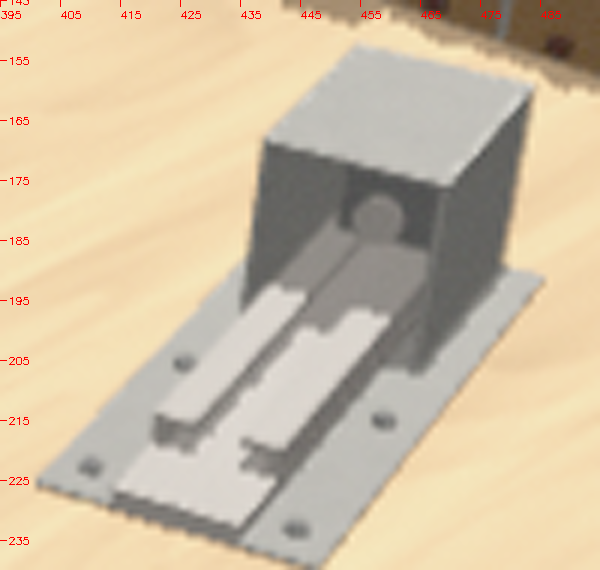

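View pics/z4.png

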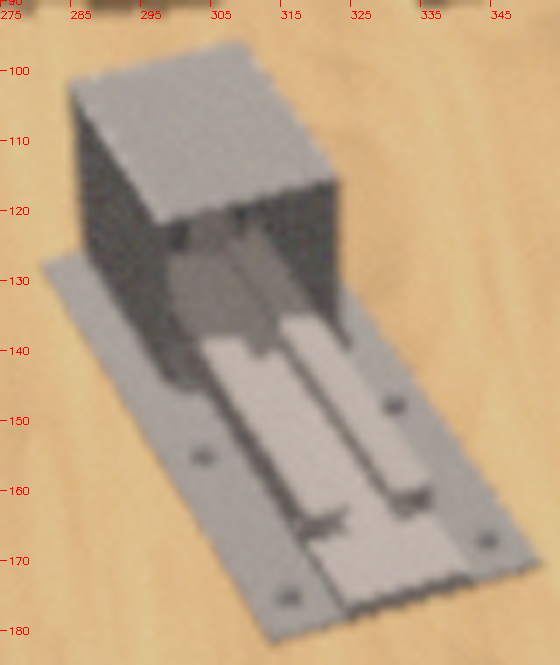

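Run:
```python
from h import *
S=load("scene0");D=load("side0")
def both(name,a,b,z):
    A=onz(S,a,z);B=onz(D,b,z)
    T=np.array([tri([ray(S,*p),ray(D,*q)]) for p,q in zip(a,b)])
    print(name);print(np.c_[A[:,:2],B[:,:2],T]); return (A+B)/2
r=both("bin RL RR FR FL",[(264.5,298.7),(281.3,313),(334.7,285.5),(317,272.5)],[(361.5,300),(387.7,298.7),(379.4,253.7),(356.6,254.5)],.065)
c=r.mean(0);d=(r[3]+r[2]-r[0]-r[1]);print(c,np.arctan2(d[1],d[0]),np.linalg.norm(d)/2)
q=both("roof FL FR BR BL",[(438.8,168.3),(469.5,176.2),(484,160),(454.7,152.2)],[(297.6,121.7),(323.6,115.7),(309.7,95.7),(285,102.6)],.094)
d=(q[3]+q[2]-q[0]-q[1]);print(q.mean(0),(q[0]+q[1])/2,np.arctan2(d[1],d[0]),np.linalg.norm(d)/2)
p=both("lip",[(420.8,213.7),(442.2,220.3)],[(317.4,163.6),(336.4,158.3)],.027);print(p.mean(0))
p=both("apron",[(414.2,227.2),(434.7,232.8)],[(324.6,178.3),(342.1,172.9)],.012);print(p.mean(0))
```

```text
bin RL RR FR FL
[[ 0.5889 -0.3892  0.5829 -0.3929  0.584  -0.3871  0.0592]
 [ 0.6418 -0.3919  0.64   -0.3974  0.6409 -0.3932  0.0628]
 [ 0.6504 -0.2644  0.6488 -0.269   0.6496 -0.2651  0.063 ]
 [ 0.5962 -0.2612  0.5953 -0.2639  0.5957 -0.2616  0.0639]]
[ 0.618  -0.3288  0.065 ] 1.498472722086487 0.12858814436676252
roof FL FR BR BL
[[0.5108 0.247  0.5083 0.2428 0.5089 0.2489 0.0914]
 [0.5908 0.2673 0.5886 0.2612 0.5896 0.2679 0.0916]
 [0.5627 0.375  0.5599 0.3748 0.5604 0.379  0.0916]
 [0.4803 0.3588 0.4798 0.3485 0.4805 0.3565 0.0921]]
[0.5352 0.3094 0.094 ] [0.5496 0.2546 0.094 ] 1.8288043113056347 0.11345608905915582
lip
[[0.557  0.1256 0.5511 0.1235 0.5521 0.1319 0.0213]
 [0.6122 0.139  0.6094 0.1391 0.6099 0.1424 0.0244]]
[0.5824 0.1318 0.027 ]
apron
[[0.5716 0.0841 0.5653 0.0736 0.5672 0.0873 0.0049]
 [0.6211 0.1004 0.6186 0.0894 0.6203 0.0987 0.0087]]
[0.5942 0.0869 0.012 ]
```

```bash
cat >> h.py <<'E'
from scipy.spatial.transform import Rotation as Ro
def tool():
    from station import ctrl
    o=ctrl.get_obs(); return o,Ro.from_rotvec(o["tool_rot"]).as_matrix()
def plan(tcp,yaw):
    """shift in tool axes & turn so that tool z axis is perpendicular to yaw dir (tool y along +-yaw)"""
    o,R=tool(); s=R.T@(np.array(tcp)-o["tool_pos"])
    print("t",o["t"],"tcp",o["tool_pos"],"F",o["contact_force"],"open",o["opening"],"q",o["q"]); print(R)
    for f in (0,np.pi):
        y=yaw+f; d=np.array([np.cos(y),np.sin(y),0]); t=R.T@d
        print("shift",s,"turn",np.arctan2(t[2],t[1]))
E
python3 - <<'E'
from h import *
u=np.array([np.cos(1.498),np.sin(1.498)])
p=np.array([.618,-.3288])-0.035*u
print(p);plan([*p,.16],1.498)
D=load("side0"); print(onz(D,[(418,245),(387,240),(283,268),(305,370),(255,212)],.02))
E
```

```text
[ 0.6155 -0.3637]
t 0.15 tcp [ 0.2304 -0.5804  0.2303] F [-0.1719 -0.889   0.8243] open 0.08556223148746364 q [-1.312   0.0532  1.614  -0.      1.476  -0.119 ]
[[-0.0004  0.9295  0.3689]
 [ 0.0016  0.3689 -0.9295]
 [-1.      0.0002 -0.0016]]
shift [ 0.0705  0.4378 -0.0593] turn -1.1201708795354361
shift [ 0.0705  0.4378 -0.0593] turn 2.0214217740543567
[[ 0.7611 -0.2181  0.02  ]
 [ 0.6882 -0.1907  0.02  ]
 [ 0.4201 -0.2438  0.02  ]
 [ 0.4433 -0.5182  0.02  ]
 [ 0.3613 -0.0423  0.02  ]]
```

```bash
python3 -m jog '[[[0,0.045,-0.006,-0.12,-1],[0,0.09,-0.012,-0.24,-1],[0.01,0.135,-0.018,-0.36,-1],[0.02,0.18,-0.024,-0.48,-1],[0.03,0.225,-0.03,-0.6,-1],[0.04,0.27,-0.036,-0.72,-1],[0.05,0.315,-0.042,-0.84,-1],[0.055,0.36,-0.048,-0.96,-1],[0.06,0.405,-0.054,-1.06,-1],[0.065,0.438,-0.059,-1.12,-1],[0.07,0.438,-0.059,-1.12,-1],[0.07,0.438,-0.059,-1.12,-1]]]' 60
cat > snap.py <<'E'
import sys; from station import imaging; import cv2,numpy as np
n,name=sys.argv[1:3]; d=imaging.get_image(n); cv2.imwrite(f"pics/{name}.png",d["color"][:,:,::-1]); np.savez(f"pics/{name}.npz",**d)
E
python3 snap.py wrist w1; python3 -c "
from h import *
u=np.array([np.cos(1.498),np.sin(1.498)])
p=np.array([.618,-.3288])-0.035*u
plan([*p,.035],1.498)"
```

```text
t: 1.35
tool_pos: [0.6154, -0.363, 0.1586]
tool_rot: [0.059, 1.573, -0.054]
contact_force: [-0.8, 0.5, -1.1]
opening: 0.0853
t 1.4 tcp [ 0.615  -0.3638  0.1593] F [ 0.5564  0.4871 -1.0557] open 0.08543390830847161 q [-0.6384  0.3083  1.4461  0.0006  1.3906 -0.5652]
[[-0.0024  0.0733  0.9973]
 [ 0.0025  0.9973 -0.0733]
 [-1.      0.0023 -0.0026]]
shift [ 0.1243 -0.0002  0.0008] turn -0.0005253565180159639
shift [ 0.1243 -0.0002  0.0008] turn 3.141067297071777
```

View pics/w1.png

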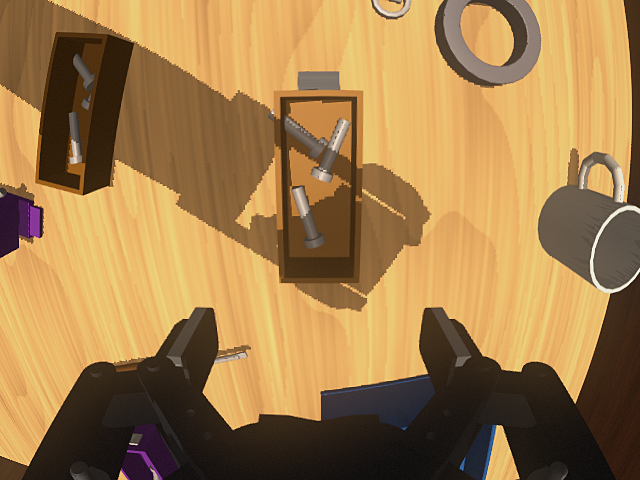

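The bin is well aligned in the wrist view: rim corners at about (275,91), (363,91), (359,283) and (279,282), nose at (318,80). I'll cross-check the pose from this view.

```bash
python3 -c "
from h import *
W=load('w1'); r=onz(W,[(275,91),(363,91),(359.5,283),(279,282)],.065,True);print(r)
d=r[0]+r[1]-r[2]-r[3];print(r.mean(0),np.arctan2(d[1],d[0]),np.linalg.norm(d)/2)
n=onz(W,[(299,72),(340,72)],.0065,True);print(n,n.mean(0))
"
```

```text
[[ 0.5945 -0.2603  0.065 ]
 [ 0.6493 -0.2642  0.065 ]
 [ 0.641  -0.3938  0.065 ]
 [ 0.5846 -0.3891  0.065 ]]
[ 0.6173 -0.3268  0.065 ] 1.5007305910987985 0.1295407333890708
[[ 0.6077 -0.2415  0.0065]
 [ 0.6394 -0.2438  0.0065]] [ 0.6236 -0.2426  0.0065]
```

```bash
python3 -m jog '[[[0.04,0,0.001,0,-1],[0.08,0,0.001,0,-1],[0.115,0,0.001,0,-1],[0.125,0,0.001,0,-1],[0.125,0,0.001,0,-1],[0.125,0,0.001,0,0],[0.125,0,0.001,0,1],[0.125,0,0.001,0,1],[0.125,0,0.001,0,1],[0.125,0,0.001,0,1],[0.125,0,0.001,0,1]]]' 70
python3 snap.py wrist w2
```

```text
t: 2.5
tool_pos: [0.6174, -0.3653, 0.0383]
tool_rot: [0.056, 1.568, -0.059]
contact_force: [-0.9, -0.6, 7.2]
opening: 0.0547
```

View pics/w2.png

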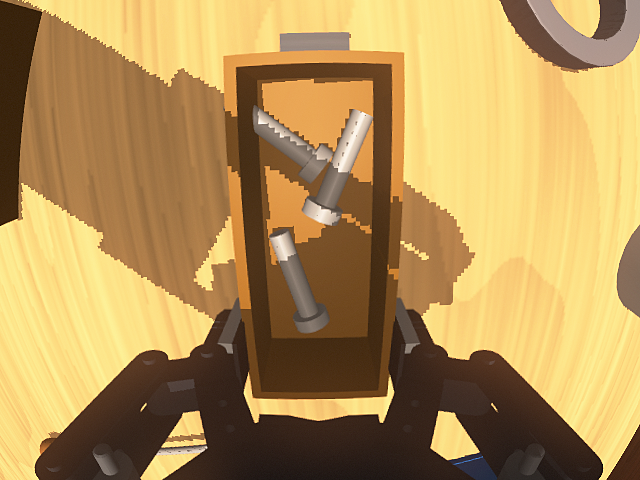

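```bash
python3 -m jog '[[[-0.02,0,0,0,1],[-0.05,0,0,0,1],[-0.08,0,0,0,1],[-0.1,0,0,0,1],[-0.1,0,0,0,1],[-0.1,0,0,0,1]]]' 
python3 snap.py wrist w3; python3 snap.py side s3; python3 -c "
from h import *
o,R=tool();print(o['tool_pos'],o['contact_force'],o['wrist_torque'],R)"
```

```text
t: 3.15
tool_pos: [0.6168, -0.3648, 0.1375]
tool_rot: [0.056, 1.569, -0.058]
contact_force: [-0.3, 0.9, -5.4]
opening: 0.0549
[ 0.6159 -0.3641  0.1352] [-0.035   0.1016 -5.8551] [-0.2203  0.024   0.0372] [[-0.0022  0.0731  0.9973]
 [ 0.0011  0.9973 -0.0731]
 [-1.      0.001  -0.0022]]
```

View pics/w3.png

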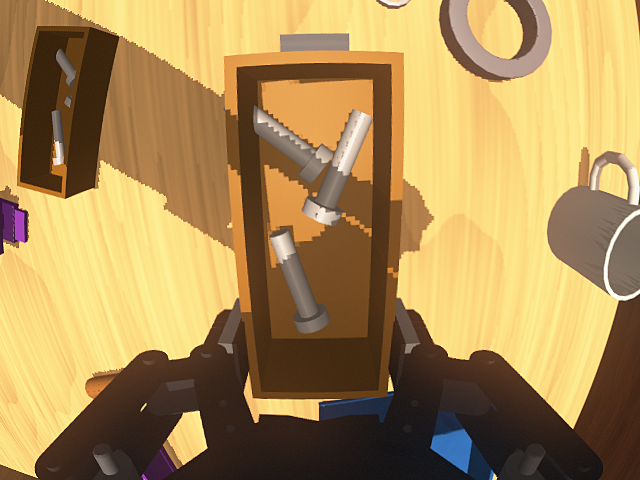

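View pics/s3.png

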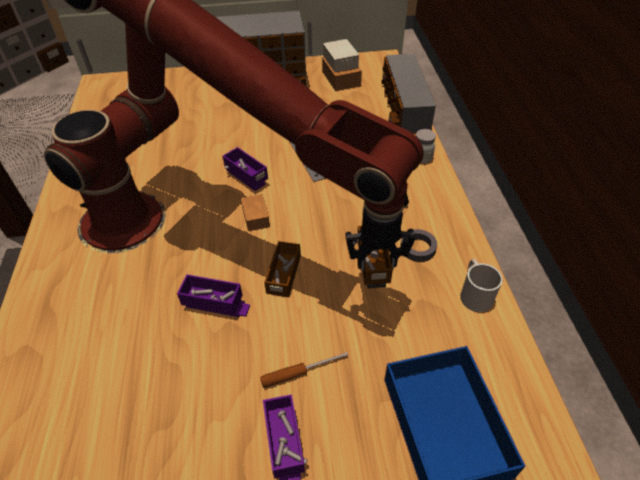

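```bash
python3 -c "
from h import *
o,R=tool()
for n,z in (('w2',.065),('w3',.1635)):
  W=load(n); r=onz(W,[(224,56),(405,53.5),(386.5,397),(252.5,398)],z,True)
  d=r[0]+r[1]-r[2]-r[3];print(r, r.mean(0),np.arctan2(d[1],d[0]),np.linalg.norm(d)/2)
  print(R.T@(r.mean(0)-o['tool_pos']), R.T@d/np.linalg.norm(d))
  print(onz(W,[(280,34),(349,34)],z-.0585,True))
  print('cam',-W['R'].T@W['t'])
# scene refs
plan([.583,.13,.25],1.829)
"
```

```text
[[ 0.5948 -0.2601  0.065 ]
 [ 0.6507 -0.2636  0.065 ]
 [ 0.643  -0.3936  0.065 ]
 [ 0.587  -0.3899  0.065 ]] [ 0.6189 -0.3268  0.065 ] 1.5107348271286996 0.1301280744897806
[0.0702 0.0374 0.0004] [ 0.001   0.9999 -0.0131]
[[ 0.608  -0.2411  0.0065]
 [ 0.6395 -0.2436  0.0065]]
cam [ 0.6223 -0.2834  0.1809]
[[ 0.5941 -0.2595  0.1635]
 [ 0.6504 -0.263   0.1635]
 [ 0.6426 -0.3938  0.1635]
 [ 0.5863 -0.3901  0.1635]] [ 0.6184 -0.3266  0.1635] 1.5108621434886182 0.1309170159283506
[-0.0283  0.0376 -0.0003] [ 0.001   0.9999 -0.0132]
[[ 0.6074 -0.2405  0.105 ]
 [ 0.6391 -0.2429  0.105 ]]
cam [ 0.6218 -0.283   0.2801]
t 3.25 tcp [ 0.6159 -0.3641  0.1352] F [-0.035   0.1016 -5.8551] open 0.05476847680193477 q [-0.6377  0.3298  1.4614 -0.0004  1.3528 -0.5645]
[[-0.0022  0.0731  0.9973]
 [ 0.0011  0.9973 -0.0731]
 [-1.      0.001  -0.0022]]
shift [-0.1142  0.4905 -0.0692] turn -0.33132045039625296
shift [-0.1142  0.4905 -0.0692] turn 2.8102722031935405
```

```bash
python3 -m jog '[[[-0.02,0.03,-0.002,-0.03,1],[-0.04,0.07,-0.005,-0.07,1],[-0.055,0.11,-0.008,-0.1,1],[-0.065,0.15,-0.01,-0.14,1],[-0.065,0.19,-0.013,-0.18,1],[-0.065,0.23,-0.016,-0.22,1],[-0.065,0.27,-0.018,-0.25,1],[-0.065,0.31,-0.021,-0.29,1],[-0.065,0.34,-0.023,-0.32,1],[-0.065,0.36,-0.024,-0.33,1],[-0.065,0.36,-0.024,-0.33,1],[-0.065,0.36,-0.024,-0.33,1]]]' 
python3 snap.py wrist w4; python3 -c "
from h import *
o,R=tool();print(o['tool_pos'],o['contact_force'],R)"
```

```text
t: 4.45
tool_pos: [0.6174, -0.0031, 0.1985]
tool_rot: [-0.201, 1.567, 0.204]
contact_force: [0.2, -0.3, -4.8]
opening: 0.0547
[ 0.6177 -0.0037  0.1989] [-0.197  -0.6479 -4.7732] [[-0.0047 -0.2539  0.9672]
 [ 0.0008  0.9672  0.2539]
 [-1.      0.002  -0.0044]]
```

View pics/w4.png

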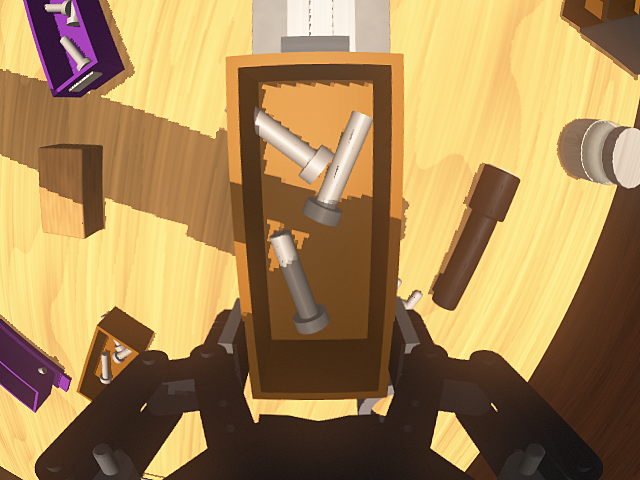

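```bash
python3 -c "
from h import *
zoom('w4',230,0,180,4,'z5',70)"
```

```text
(no output)
```

View pics/z5.png

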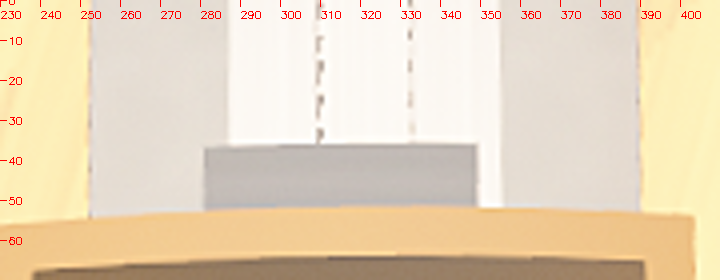

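```bash
python3 -c "
from h import *
o,R=tool();W=load('w4');tp=o['tool_pos']
for nm,uv,z in (('plate',[(252,40),(390,40),(252.3,5),(389.5,5)],.003),('lipouter',[(287,30),(355,30),(286.5,5),(354.5,5)],.027),('slot',[(310,30),(333,30),(309.5,5),(332,5)],.027),('nose',[(281,36.5),(349,36),(281,45),(349,45)],tp[2]-.0302),
  ('rim',[(226,56),(404.5,53.5),(386.5,397),(252.5,398)],tp[2]+.0283)):
  p=onz(W,uv,z,True); q=(p-tp)@R; print(nm);print(np.c_[p,q])
"
```

```text
plate
[[ 0.5178  0.1344  0.003   0.1965  0.1586 -0.0607]
 [ 0.6376  0.1662  0.003   0.196   0.159   0.0633]
 [ 0.5088  0.1679  0.003   0.1966  0.1933 -0.0609]
 [ 0.6288  0.1997  0.003   0.1961  0.1936  0.0632]]
lipouter
[[ 0.5499  0.1451  0.027   0.1724  0.1608 -0.027 ]
 [ 0.6044  0.1595  0.027   0.1721  0.161   0.0293]
 [ 0.5435  0.1671  0.027   0.1724  0.1838 -0.0276]
 [ 0.5983  0.1816  0.027   0.1722  0.1839  0.029 ]]
slot
[[ 0.5684  0.1495  0.027   0.1723  0.1604 -0.008 ]
 [ 0.5868  0.1544  0.027   0.1722  0.1605  0.0111]
 [ 0.5622  0.1715  0.027   0.1723  0.1833 -0.0084]
 [ 0.5802  0.1763  0.027   0.1723  0.1833  0.0103]]
nose
[[ 0.5692  0.1102  0.1687  0.0305  0.1225 -0.0179]
 [ 0.599   0.1182  0.1687  0.0304  0.1226  0.0131]
 [ 0.5702  0.1062  0.1687  0.0305  0.1184 -0.0178]
 [ 0.6001  0.114   0.1687  0.0304  0.1183  0.0131]]
rim
[[ 0.5634  0.0892  0.2272 -0.028   0.1037 -0.029 ]
 [ 0.6159  0.1037  0.2272 -0.0282  0.1044  0.0255]
 [ 0.6502 -0.0194  0.2272 -0.0285 -0.0233  0.0273]
 [ 0.5971 -0.0342  0.2272 -0.0282 -0.0242 -0.0278]]
```

```bash
python3 -m jog '[[[0.03,-0.005,0.003,0,1],[0.07,-0.005,0.003,0,1],[0.1,-0.005,0.003,0,1],[0.125,-0.005,0.003,0,1],[0.138,-0.005,0.003,0,1],[0.138,-0.005,0.003,0,1],[0.138,-0.005,0.003,0,1]]]' 
python3 snap.py wrist w5;python3 snap.py scene c5; python3 snap.py side s5; python3 -c "
from h import *
o,R=tool();print(o['tool_pos'],o['contact_force'],R)
zoom('w5',220,0,190,4,'z6',100)
zoom('c5',390,140,110,6,'z7',100);zoom('s5',275,100,110,6,'z8',100)"
```

```text
t: 5.2
tool_pos: [0.622, -0.0083, 0.0619]
tool_rot: [-0.2, 1.565, 0.202]
contact_force: [0.4, 0.1, -5.5]
opening: 0.0548
[ 0.6229 -0.008   0.0633] [ 0.6286 -0.2157 -5.0467] [[-0.0008 -0.2537  0.9673]
 [ 0.0003  0.9673  0.2537]
 [-1.      0.0005 -0.0007]]
```

View pics/z6.png

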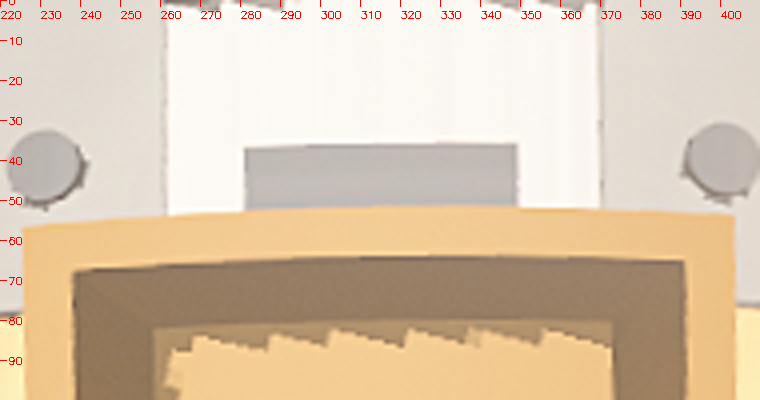

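View pics/z7.png

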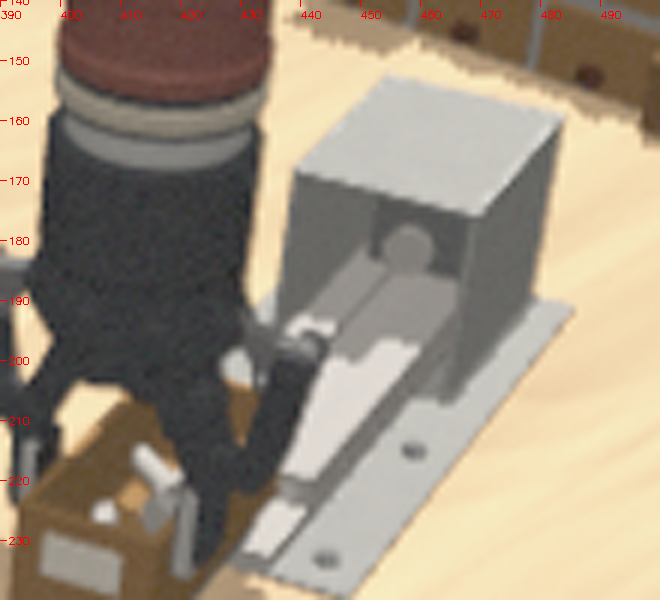

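View pics/z8.png

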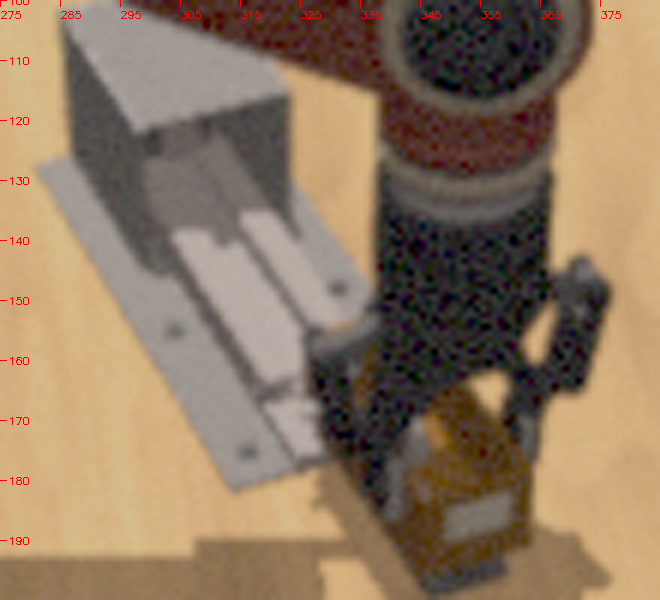

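```bash
python3 -c "
from h import *
o,R=tool();W=load('w5');tp=o['tool_pos']
for nm,uv,z in (('apron',[(261,45),(370,45),(260.5,10),(369.3,10)],.012),('mouth',[(270,1),(355,1)],.027),('holes',[(231.5,41),(402.5,39.5)],.003),('nose',[(281,37),(349,36),(281,45),(349,45)],tp[2]-.0302),
  ('rim',[(226,56),(404.5,53.5),(386.5,397),(252.5,398)],tp[2]+.0283)):
  p=onz(W,uv,z,True); q=(p-tp)@R; print(nm);print(np.c_[p,q]);print(q.mean(0), (q[:2].mean(0)-q[2:].mean(0)))
"
```

```text
apron
[[ 0.5619  0.1025  0.012   0.0514  0.1223 -0.0309]
 [ 0.6156  0.1163  0.012   0.0513  0.1221  0.0246]
 [ 0.5565  0.1213  0.012   0.0514  0.1419 -0.0313]
 [ 0.6105  0.1351  0.012   0.0513  0.1416  0.0244]]
[ 0.0514  0.132  -0.0033] [-0.     -0.0195  0.0003]
mouth
[[ 0.5632  0.1228  0.027   0.0364  0.1417 -0.0245]
 [ 0.6021  0.1327  0.027   0.0364  0.1413  0.0157]]
[ 0.0364  0.1415 -0.0044] [nan nan nan]
holes
[[ 0.5435  0.1031  0.003   0.0604  0.1276 -0.0485]
 [ 0.6324  0.1271  0.003   0.0603  0.1283  0.0436]]
[ 0.0604  0.128  -0.0025] [nan nan nan]
nose
[[ 0.5742  0.1047  0.0331  0.0303  0.1214 -0.0185]
 [ 0.6038  0.1128  0.0331  0.0303  0.1217  0.0122]
 [ 0.5752  0.1009  0.0331  0.0303  0.1175 -0.0185]
 [ 0.6049  0.1086  0.0331  0.0303  0.1173  0.0122]]
[ 0.0303  0.1195 -0.0031] [0.     0.0041 0.    ]
rim
[[ 0.5683  0.084   0.0916 -0.0282  0.1029 -0.0294]
 [ 0.6204  0.0982  0.0916 -0.0283  0.1035  0.0245]
 [ 0.6541 -0.0238  0.0916 -0.0283 -0.0232  0.0262]
 [ 0.6015 -0.0383  0.0916 -0.0283 -0.0239 -0.0284]]
[-0.0283  0.0398 -0.0018] [ 0.0001  0.1267 -0.0014]<string>:6: RuntimeWarning: Mean of empty slice.
  ret = um.true_divide(
```

```bash
python3 -m jog '[[[0.005,0,0,0,1],[0.01,0,0,0,1],[0.012,0,0,0,1],[0.013,0,0,0,1],[0.013,0,0,0,1]]]'; python3 -m jog '[[[0.001,0,0,0,1],[0.001,0,0,0,1]]]'; python3 -m jog '[[[0.001,0,0,0,1],[0.001,0,0,0,1]]]'
```

```text
t: 5.85
tool_pos: [0.623, -0.0082, 0.0509]
tool_rot: [-0.201, 1.562, 0.202]
contact_force: [-0.8, -1.0, 0.8]
opening: 0.055
t: 6.05
tool_pos: [0.6231, -0.0083, 0.0505]
tool_rot: [-0.202, 1.562, 0.202]
contact_force: [-3.1, -2.4, 1.4]
opening: 0.0546
t: 6.25
tool_pos: [0.6232, -0.0085, 0.05]
tool_rot: [-0.202, 1.562, 0.202]
contact_force: [-3.3, -2.6, 3.5]
opening: 0.0546
```

```bash
python3 -m jog '[[[-0.0015,0,0,0,1],[-0.0015,0.005,0,0,1],[-0.0015,0.01,0,0,1],[-0.0015,0.015,0,0,1],[-0.0015,0.02,0,0,1],[-0.0015,0.025,0,0,1],[-0.0015,0.025,0,0,1]]]'; python3 snap.py wrist w6; python3 -c "
from h import *
o,R=tool();print(o['tool_pos'],o['contact_force'],R)
zoom('w6',220,0,190,4,'z9',100)"
```

```text
t: 6.95
tool_pos: [0.6165, 0.017, 0.0513]
tool_rot: [-0.201, 1.563, 0.204]
contact_force: [0.8, 0.6, -3.1]
opening: 0.0545
[0.6165 0.0168 0.0512] [ 1.5446  1.6627 -1.7824] [[-0.0016 -0.2548  0.967 ]
 [ 0.0014  0.967   0.2548]
 [-1.      0.0018 -0.0012]]
```

View pics/z9.png

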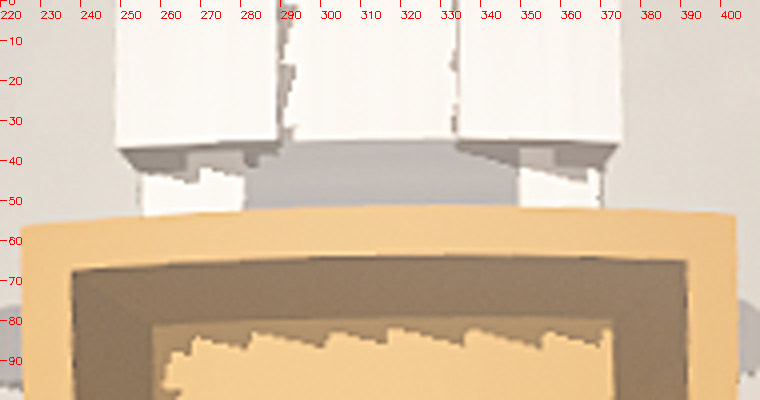

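The nose is just under the lips, at about px 281–349 (centre 315). The track's centre is near 311.5, so the bin sits roughly 1.3 mm too far right. I'll correct that and continue.

```bash
python3 -m jog '[[[0,0,-0.0013,0,1],[0,0.003,-0.0013,0,1],[0,0.006,-0.0013,0,1],[0,0.009,-0.0013,0,1],[0,0.009,-0.0013,0,1]]]'; python3 snap.py wrist w7; python3 -c "
from h import *
o,R=tool();print(o['tool_pos'],o['contact_force'],R)
zoom('w7',220,0,190,4,'z10',100)"
```

```text
t: 7.5
tool_pos: [0.6127, 0.0256, 0.0512]
tool_rot: [-0.201, 1.563, 0.204]
contact_force: [0.5, -0.9, -1.2]
opening: 0.0547
[0.6127 0.0256 0.0511] [ 1.9348 -0.2322 -0.7746] [[-0.0019 -0.255   0.9669]
 [ 0.0019  0.9669  0.255 ]
 [-1.      0.0023 -0.0013]]
```

View pics/z10.png

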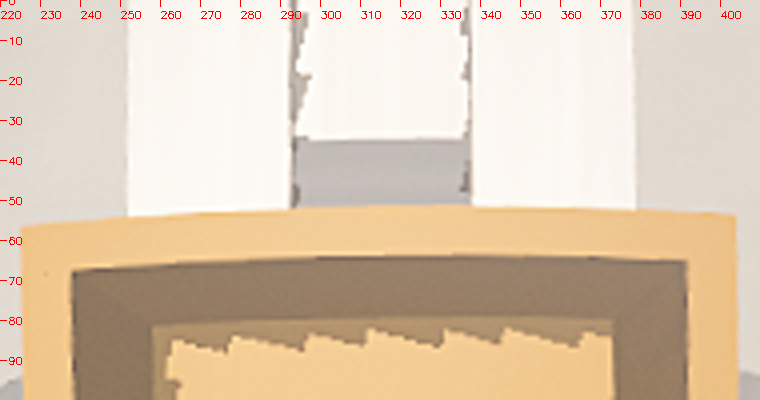

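Centred now (slot centre 314, bin 315). I'll feed the foot in gently.

```bash
python3 -m jog '[[[0,0.003,0,0,1],[0,0.006,0,0,1],[0,0.009,0,0,1],[0,0.012,0,0,1]]]'; python3 -m jog '[[[0,0.003,0,0,1],[0,0.006,0,0,1],[0,0.009,0,0,1],[0,0.012,0,0,1]]]'
```

```text
t: 7.95
tool_pos: [0.6096, 0.0374, 0.0512]
tool_rot: [-0.201, 1.563, 0.204]
contact_force: [0.6, -2.1, -0.8]
opening: 0.0546
t: 8.35
tool_pos: [0.6065, 0.0492, 0.0513]
tool_rot: [-0.201, 1.563, 0.204]
contact_force: [1.4, -1.1, 0.1]
opening: 0.0548
```

```bash
python3 -m jog '[[[0,0.004,0,0,1],[0,0.008,0,0,1],[0,0.012,0,0,1],[0,0.016,0,0,1],[0,0.016,0,0,1]]]';  python3 snap.py wrist w8; python3 -c "
from h import *
o,R=tool();print(o['tool_pos'],o['contact_force'],R)
zoom('w8',220,0,190,4,'z11',100)"
```

```text
t: 8.85
tool_pos: [0.6021, 0.0657, 0.0511]
tool_rot: [-0.2, 1.563, 0.205]
contact_force: [-0.2, 0.2, -2.7]
opening: 0.0546
[0.6021 0.0656 0.051 ] [ 1.1813  1.3561 -2.4199] [[-0.0023 -0.2552  0.9669]
 [ 0.0031  0.9669  0.2552]
 [-1.      0.0036 -0.0014]]
```

View pics/z11.png

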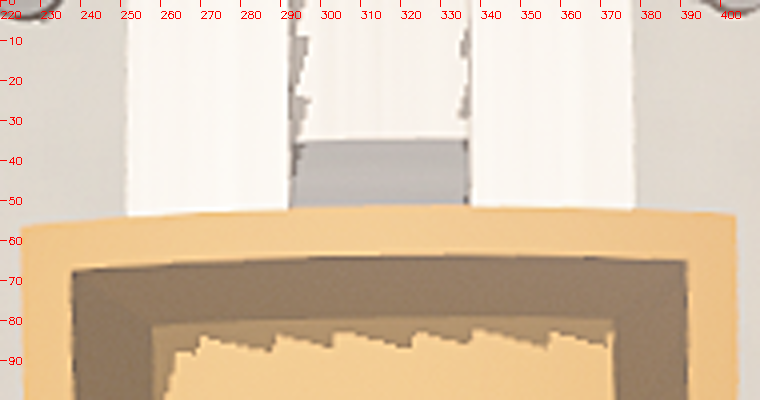

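```bash
python3 -m jog '[[[0,0.005,0,0,1],[0,0.01,0,0,1],[0,0.015,0,0,1],[0,0.02,0,0,1],[0,0.025,0,0,1],[0,0.03,0,0,1]]]'; python3 -m jog '[[[0,0.005,0,0,1],[0,0.01,0,0,1],[0,0.015,0,0,1],[0,0.02,0,0,1],[0,0.025,0,0,1],[0,0.03,0,0,1]]]';python3 snap.py wrist w9; python3 -c "
from h import *
o,R=tool();print(o['tool_pos'],o['contact_force'],R)
zoom('w9',220,0,190,4,'z12',100)"
```

```text
t: 9.5
tool_pos: [0.5943, 0.0951, 0.0511]
tool_rot: [-0.2, 1.563, 0.205]
contact_force: [-0.1, -1.0, -0.6]
opening: 0.0547
t: 10.1
tool_pos: [0.5864, 0.1244, 0.0511]
tool_rot: [-0.2, 1.563, 0.205]
contact_force: [1.3, -1.6, -1.2]
opening: 0.0549
[0.5862 0.1252 0.0511] [ 0.8181  0.489  -2.949 ] [[-0.0027 -0.2556  0.9668]
 [ 0.0039  0.9668  0.2556]
 [-1.      0.0045 -0.0016]]
```

View pics/w9.png

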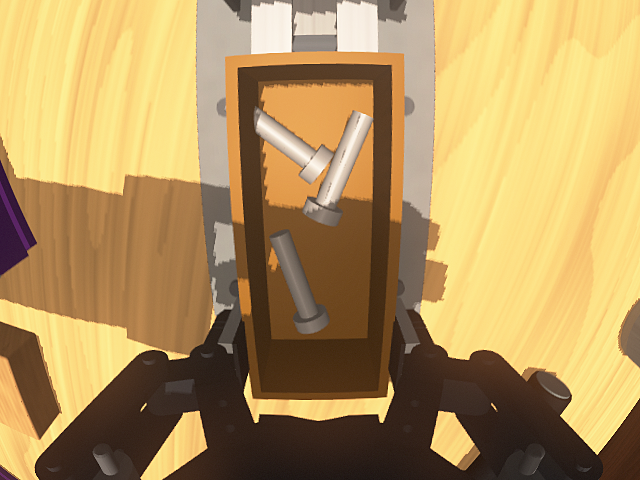

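The bin is on the track centre line and the bay edge has come into view at the top (row ~10). Next 40 mm.

```bash
python3 -m jog '[[[0,0.005,0,0,1],[0,0.01,0,0,1],[0,0.015,0,0,1],[0,0.02,0,0,1],[0,0.025,0,0,1],[0,0.03,0,0,1],[0,0.035,0,0,1],[0,0.04,0,0,1],[0,0.04,0,0,1]]]';python3 snap.py wrist w10; python3 snap.py side s10;python3 -c "
from h import *
o,R=tool();print(o['tool_pos'],o['contact_force'],R)
"
```

```text
t: 11.05
tool_pos: [0.5756, 0.1649, 0.051]
tool_rot: [-0.199, 1.564, 0.208]
contact_force: [-0.0, 1.6, -3.2]
opening: 0.0546
[0.5756 0.1645 0.0509] [ 0.2715  2.4507 -3.0365] [[-0.0035 -0.2559  0.9667]
 [ 0.0048  0.9667  0.2559]
 [-1.      0.0056 -0.0021]]
```

View pics/w10.png

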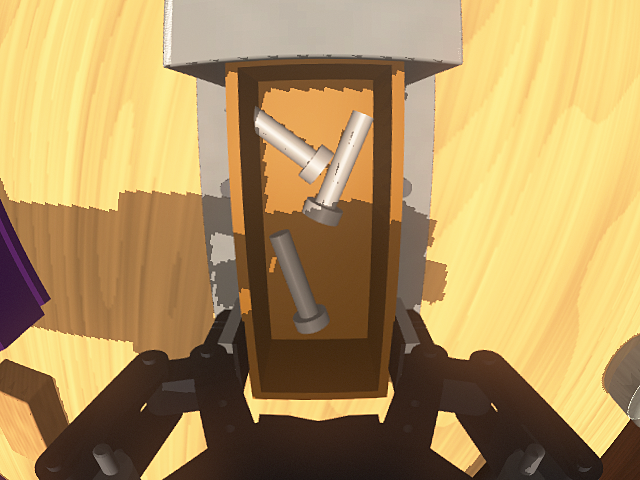

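View pics/s10.png

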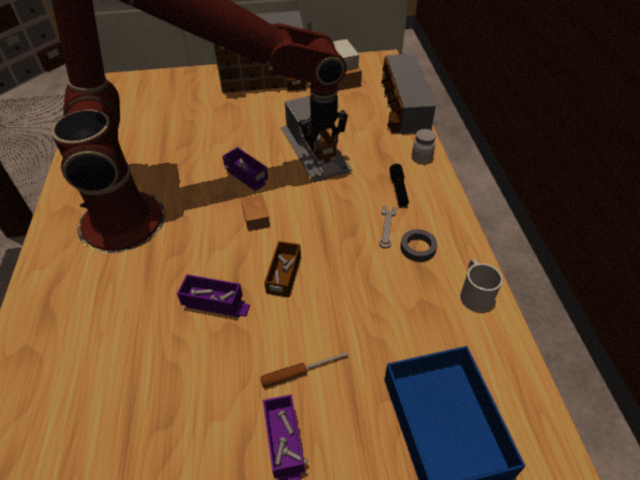

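```bash
python3 -m jog '[[[0,0,0,0,-0.3],[0,0,0,0,-1],[0,0,0,0,-1],[0,0,0,0,-1],[-0.025,0,0,0,-1],[-0.05,0,0,0,-1],[-0.07,0,0,0,-1],[-0.07,-0.03,0,0,-1],[-0.07,-0.055,0,0,0],[-0.07,-0.06,0,0,1],[-0.07,-0.06,0,0,1],[-0.07,-0.06,0,0,1]]]';python3 -m jog '[[[0,0,0,0,1],[0,0,0,0,1],[0,0,0,0,1]]]'; python3 snap.py wrist w11; python3 -c "
from h import *
o,R=tool();print(o['tool_pos'],o['contact_force'],R)
"
```

```text
t: 12.35
tool_pos: [0.5909, 0.1067, 0.1204]
tool_rot: [-0.199, 1.564, 0.208]
contact_force: [0.1, -0.2, 0.6]
opening: 0.0283
t: 12.65
tool_pos: [0.5907, 0.1073, 0.1203]
tool_rot: [-0.199, 1.565, 0.209]
contact_force: [-0.9, -0.5, -1.5]
opening: -0.0001
[0.5908 0.1072 0.1204] [ 1.1055 -0.3005 -0.0623] [[-0.004  -0.2566  0.9665]
 [ 0.0054  0.9665  0.2566]
 [-1.      0.0062 -0.0025]]
```

View pics/w11.png

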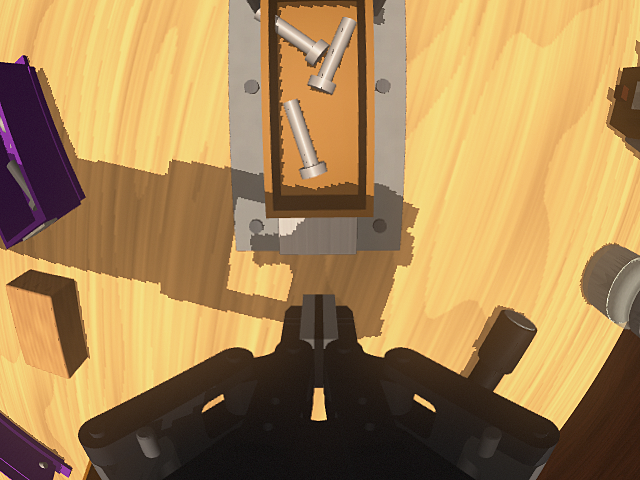

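```bash
python3 -c "
from h import *
o,R=tool();W=load('w11');tp=o['tool_pos']
for uv,z in (([(266,217),(374,216)],.077),([(280,254),(355,253)],.012)):
  p=onz(W,uv,z,True);print(p,(p-tp)@R)
"
```

```text
[[0.5552 0.1316 0.077 ]
 [0.6095 0.1466 0.077 ]] [[ 0.0437  0.0324 -0.028 ]
 [ 0.0435  0.033   0.0283]]
[[0.566  0.0883 0.012 ]
 [0.6183 0.103  0.012 ]] [[ 0.1084 -0.0126 -0.0285]
 [ 0.1083 -0.0118  0.0258]]
```

```bash
python3 -m jog '[[[0.03,0,0,0,1],[0.06,0,0,0,1],[0.073,0,0,0,1],[0.073,0.008,0,0,1],[0.073,0.012,0,0,1],[0.073,0.012,0,0,1]]]'; python3 -m jog '[[[0,0.004,0,0,1],[0,0.008,0,0,1],[0,0.012,0,0,1],[0,0.016,0,0,1],[0,0.02,0,0,1]]]';python3 -m jog '[[[0,0.004,0,0,1],[0,0.008,0,0,1],[0,0.012,0,0,1],[0,0.015,0,0,1]]]'; python3 snap.py wrist w12
```

```text
t: 13.3
tool_pos: [0.5886, 0.1201, 0.0494]
tool_rot: [-0.2, 1.561, 0.209]
contact_force: [0.9, 0.2, 0.2]
opening: -0.0001
t: 13.8
tool_pos: [0.5842, 0.1392, 0.0504]
tool_rot: [-0.201, 1.56, 0.208]
contact_force: [1.3, -4.7, 2.4]
opening: -0.0003
t: 14.2
tool_pos: [0.5801, 0.154, 0.0504]
tool_rot: [-0.201, 1.56, 0.208]
contact_force: [0.2, -3.7, 1.3]
opening: 0.0005
```

View pics/w12.png

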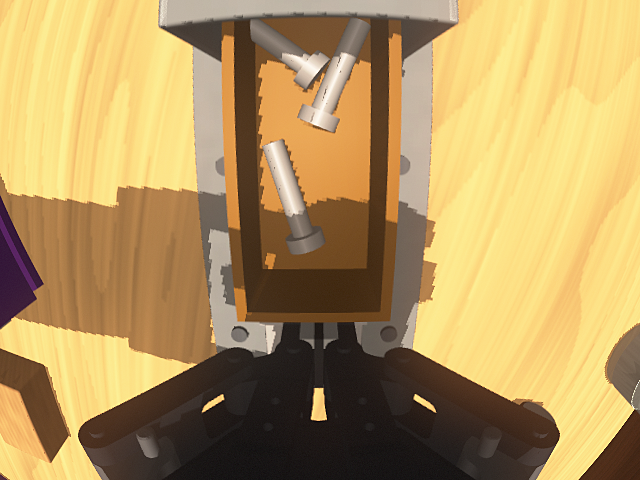

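```bash
for i in 1 2 ; do :; done; python3 -m jog '[[[0,0.002,0,0,1],[0,0.004,0,0,1],[0,0.005,0,0,1]]]';python3 -m jog '[[[0,0.002,0,0,1],[0,0.004,0,0,1],[0,0.005,0,0,1]]]';python3 -m jog '[[[0,0.002,0,0,1],[0,0.004,0,0,1],[0,0.005,0,0,1]]]'
```

```text
t: 14.55
tool_pos: [0.5786, 0.1594, 0.0503]
tool_rot: [-0.2, 1.56, 0.209]
contact_force: [1.7, -3.8, 2.5]
opening: -0.0004
t: 14.85
tool_pos: [0.5773, 0.1644, 0.0503]
tool_rot: [-0.201, 1.56, 0.209]
contact_force: [1.2, -3.7, 2.0]
opening: 0.0005
t: 15.15
tool_pos: [0.5759, 0.1695, 0.0503]
tool_rot: [-0.201, 1.56, 0.209]
contact_force: [1.6, -4.1, 1.9]
opening: 0.0002
```

```bash
python3 -m jog '[[[0,0.002,0,0,1],[0,0.004,0,0,1]]]';python3 -m jog '[[[0,0.002,0,0,1],[0,0.004,0,0,1]]]';python3 -m jog '[[[0,0.002,0,0,1],[0,0.004,0,0,1]]]'
```

```text
t: 15.35
tool_pos: [0.5748, 0.1734, 0.0504]
tool_rot: [-0.201, 1.56, 0.209]
contact_force: [1.1, -5.0, 2.3]
opening: -0.0002
t: 15.55
tool_pos: [0.5737, 0.1774, 0.0503]
tool_rot: [-0.201, 1.56, 0.209]
contact_force: [1.9, -5.2, 2.3]
opening: -0.0001
t: 15.75
tool_pos: [0.573, 0.1801, 0.0504]
tool_rot: [-0.204, 1.56, 0.207]
contact_force: [3.2, -12.9, 2.7]
opening: -0.0004
```

```bash
python3 -m jog '[[[0,0.001,0,0,1],[0,0.002,0,0,1],[0,0.002,0,0,1]]]'; python3 snap.py wrist w13; python3 snap.py scene c13; python3 -c "
from h import *
o,R=tool();print(o['tool_pos'],o['contact_force'],R[:,1])"
```

```text
t: 16.05
tool_pos: [0.5731, 0.1802, 0.0505]
tool_rot: [-0.207, 1.559, 0.204]
contact_force: [2.1, -12.0, 2.5]
opening: -0.0001
[0.573  0.1802 0.0504] [  2.7512 -11.4181   3.1225] [-0.2589  0.9659 -0.0023]
```

View pics/w13.png

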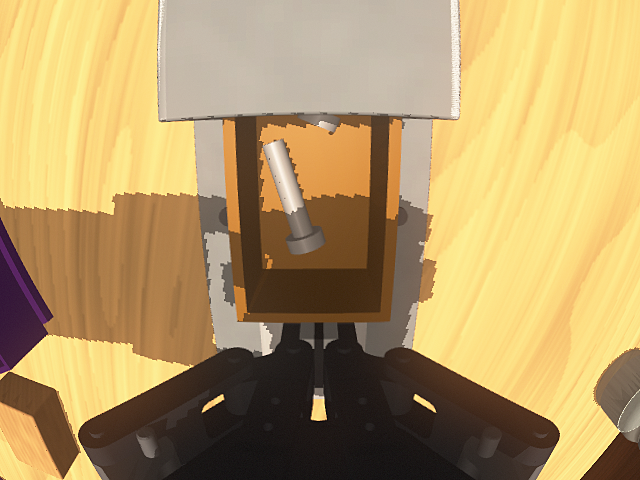

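Solid stop: 12 N and no further motion. One slightly firmer push, still under 25 N, to rule out a mere friction hold.

```bash
python3 -m jog '[[[0,0.002,0,0,1],[0,0.003,0,0,1],[0,0.003,0,0,1]]]'; python3 -m jog '[[[0,0,0,0,1],[0,0,0,0,1]]]'
```

```text
t: 16.45
tool_pos: [0.5732, 0.1804, 0.0505]
tool_rot: [-0.212, 1.558, 0.2]
contact_force: [3.0, -14.1, 0.8]
opening: 0.0
t: 16.65
tool_pos: [0.5733, 0.1798, 0.0504]
tool_rot: [-0.213, 1.558, 0.199]
contact_force: [1.0, -6.4, 2.5]
opening: 0.0001
```

Firm stop. Now I'll back off, lift clear and check.

```bash
python3 -m jog '[[[0,-0.005,0,0,1],[0,-0.02,0,0,1],[0,-0.04,0,0,1],[-0.04,-0.06,0,0,1],[-0.08,-0.06,0,0,1],[-0.12,-0.06,0,0,1],[-0.12,-0.06,0,0,1],[-0.12,-0.06,0,0,1]]]'; python3 snap.py wrist w14; python3 snap.py scene c14; python3 snap.py side s14;  python3 -c "
from h import *
o,R=tool();print(o['tool_pos'],o['contact_force'],R[:,1])"
```

```text
t: 17.45
tool_pos: [0.589, 0.1227, 0.1722]
tool_rot: [-0.212, 1.556, 0.199]
contact_force: [-0.1, -0.1, -1.6]
opening: 0.0
[0.587  0.1227 0.1685] [ 0.0698 -0.5689  0.0167] [-0.2589  0.9659 -0.008 ]
```

View pics/w14.png

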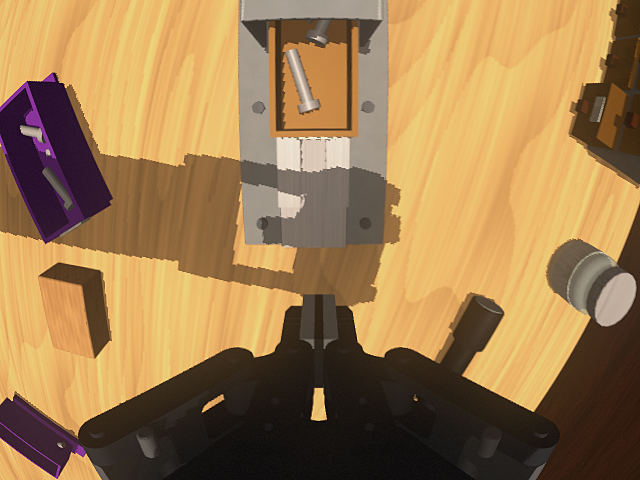

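View pics/c14.png

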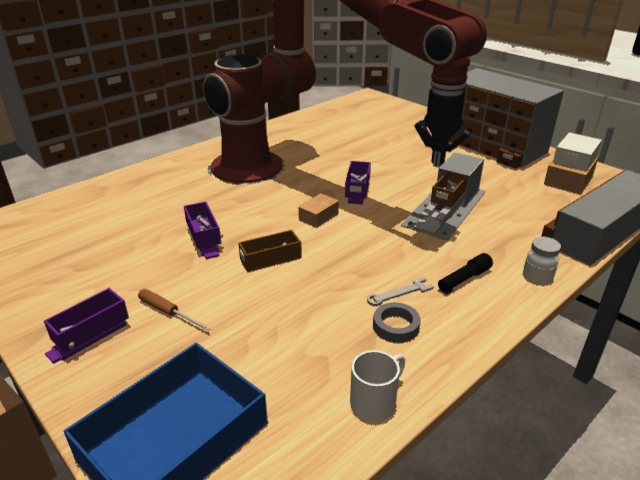

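```bash
python3 -c "
from h import *
W=load('w14')
u=np.array([-.2575,.9663]);n=np.array([-u[1],u[0]])
R=onz(W,[(271,136.5),(357.5,136)],.077,True)
F=onz(W,[(242,20),(384,19)],.094,True)
A=onz(W,[(280,246),(349,246)],.012,True)
for nm,p in (('rear',R),('face',F),('apron',A)): print(nm,p[:,:2]@u,p[:,:2]@n)
"
```

```text
rear [0.0379 0.0382] [-0.5703 -0.6251]
face [0.1106 0.1109] [-0.5554 -0.6385]
apron [-0.0594 -0.0594] [-0.5674 -0.6272]
```

Wrist and force-based estimates agree: the tub centre is about 123 mm past the mouth, its rear stands about 73 mm out of the bay, and it is centred to about 1 mm. Bystanders look unmoved. I'm handing in.

```bash
python3 -c "
from station import ctrl
print(ctrl.finish_job())"
```

```text
the job is handed in; nothing more can be done
None
```

The bin is home against the stop, released, and the job is handed in; `finish_job` gives no verdict. I gripped the tub with the runner near its rear and fed the nose under the lips, correcting about 1.3 mm sideways from the wrist view. After sliding it in gripped to a tub-centre depth of about 70 mm, I let go and pushed it from behind with closed fingers.

**Stop:** sliding took about 4–5 N. The force then rose to 12–14 N with no further motion, even on a second, slightly firmer push. I took that as the solid stop; the plunger itself is hidden and was not seen.

**Last checks:**
- **Depth:** the tub's centre is about 123 mm past the mouth and its rear stands about 73 mm out of the bay. The wrist picture and the push distance agree, and both are within the stated ranges.
- **Alignment:** it is in line with the track to about 1 mm.
- **Arm:** the gripper is clear, with no contact force beyond noise.
- **Bystanders:** they look unmoved by eye in the scene view; I did not measure them.

No check failed. Robot time was about 17.6 s.

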